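Hang the ear defenders over the drying rail

ROBOT

A 7-joint arm with a two-finger parallel gripper is mounted at the origin on the work surface. World frame = base frame: x ahead of the robot, y to its left, z up, the work surface at z = 0. Lengths are in m, angles in rad, forces in N, time in s.
With the tool pointing down it reaches from about 0.35 to 0.9 m from the base axis. Payload 8.1 kg.
Tool frame: the origin (TCP) lies on the centre line of the jaws, within the pads' length; the fingertips stand 17 mm ahead of it and the grasp point (between the pads) lies 2 mm behind it; z points along the fingers, y is the direction in which the jaws open and shut (so a half turn about z gives the same grasp; the last joint's range is limited). The gripper opens to 92 mm and grips with 3 to 60 N. Pads are 19 mm wide; open, the fingers measure 130 mm over their backs; the gripper's body (75 mm by 190 mm) begins 47 mm behind the grasp point.
Start: joints at [1.189, 0.434, 0.025, 1.573, -0.012, 1.134, -0.075], TCP at [0.172, -0.601, 0.244] pointing down, gripper open.
Joint ranges: [-2.62, 2.62], [-0.44, 2.09], [-1.27, 1.32], [0.08, 2.57], [-1.32, 4.46], [0.12, 2], [-2.74, 2.74]. Speed limits (rad/s): [2.22, 2.22, 3.01, 3.01, 3.14, 3.14, 3.14].

INTERFACE

Orientations are given as a rotation vector (axis times angle).
In Python, from cell import arm, imaging, job gives the robot as it stands.
- The arm moves only by the tool jog_arm, never from a script. Its argument "moves" is a list of rows, each an object with "fingers": the closure, from -1 (fully open) to 1 (shut); "xyz": the shift along the tool's x, y, z in cm, a list of three; "angular": the turn, a rotation vector about the tool's x, y, z in rad, a list of three. In form: [{"fingers": fingers, "xyz": [dx, dy, dz], "angular": [ax, ay, az]}, ...]. A call has 1 to 12 rows; each row is the pose to reach, as a shift and turn from the pose commanded when the call began, along the tool's axes at that moment; what a row does not reach only later rows make up. A row lasts 1/8 s, in which the tool goes at most 62.5 mm and 10.7 degrees, less where a joint would pass 70% of its speed; a pose out of reach is approached as far as the arm can. A call with a gripper value outside its range is refused whole. The fingers move at their own pace and stop on an object; "grip_force" is the grip in N (left out, the last holds). Time passes only in rows, so rows that repeat a pose let the fingers close. It gives the time, the measured TCP pose, the force and the opening at its end, in the units of the state.
- arm.observe(): the state, without advancing time (a new reading comes with each control period).
- imaging.get_image(name): name is "side" or "top" or "wrist"; returns the picture (384x512x3 uint8, red, green, blue); there is no depth.
- imaging.camera_params(name): a dict with "fx", "fy", "cx", "cy" (pixels), "rvec" (rotation vector, rad) and "tvec" (3), from world to camera coordinates, as OpenCV has them; the wrist camera has in their place "hand_eye" (4x4, takes a point from camera to tool coordinates, whose origin is the TCP and whose axes are the flange's). Camera axes: x right, y down, z forward; pixel columns grow to the right and rows downward; lengths in m; the calibration is good to about 2 mm. A picture is of the moment at which its call begins: read the wrist's pose just before it. camera_params takes no time and is no camera call.
- job.sign_off(): hands the job in, once; it reports no verdict.
The state is a dict: "clock": time; "joints": joint angles; "dq": joint speeds; "joint_efforts": joint torques, N m; "position": TCP position; "ee_rot": TCP orientation; "force": force on the tool from outside, world axes, zero at the start; "ft_torque": the same for the moment, N m; "width": opening from 0.0 (shut) to 1.0 (fully open).
Only numpy, scipy, OpenCV 4.12 (cv2) and the standard library are available. Lean on these libraries where they do the work, as an engineer would, in place of code of your own. Each camera call takes 0.05 s, during which the arm holds its last target. There are 200 camera calls.

TASK

The ear defenders have been wiped down after the kennel round: lift them up off their hook and hang them squarely over the drying rail, headband across the middle of the bar with one cup on each side, then let go. The bar can be clamped at different heights, so lower them gently until the band rests on it: do not ram the rail, do not drop them, and leave the bottles alone.

Things in the scene. Friction and masses are not known exactly. Their poses are not given: they have to be found in the camera images.
- ear_defenders: Rigid ear defenders, 170-340 g, an inverted U, purple band, yellow cups. Origin: mid underside of black crown pad, which rests on hook or bar. x ear to ear, y across the band, z up. Crown: flat-sided block 64 (x) x 26 (y), z 0 to 28; grip it from above across y, fingertips about 6 above its underside. Cups: 68 diameter, centres x +-61, z -74, from x +-44 to +-79. At start y is along the hook arm.
- hook_stand: Fixed white base 170 x 110 x 12 with a bent steel rod of 10 diameter. Origin on the table, below where the ear defenders hang. The level arm runs along x from x = +62 (upright, no higher than the arm) to x = -57, its top 150 above the table; there the tip turns up to 165 above the table. x points from tip to upright, z up.
- drying_rail: Fixed drying rail: white base 170 (x) x 300 (y) x 6, two telescopic posts of 22 diameter at y = +-135, and on them a level steel bar of 14 diameter above the base's y axis. Origin: centre of the base on the table; x across the bar, y along it, z up. The bar's top is 130 to 200 above the table, clamped anew each time and not measured: find it by touch or eye.
- amber_bottle: Loose amber medicine bottle, 42 in diameter, 88 tall, origin at the centre of its underside. To be left alone.
- clear_vial: Loose small clear vial with a grey cap, 34 in diameter, 62 tall, origin at the centre of its underside. To be left alone.
- pink_bottle: Loose pink medicine bottle with a white cap, 46 in diameter, 82 tall, origin at the centre of its underside. To be left alone.
Mind the look-alikes: they are no part of the job. Of the things that look like the ear_defenders, the larger one is meant. Leave any blue look-alike of the hook_stand alone.

How it is judged:
On the way:
1. the ear defenders are lifted clear of the hook (crown more than 20 mm above the arm, not touching the hook stand) (z of ear_defenders in the frame of hook_stand above 0.17 m and contact force between ear_defenders and hook_stand below 0.05 N), for 0.1 s.
At the end, for the whole second after the job is handed in: The ear defenders hang on the drying rail, at rest: crown on top of the bar (within 30 mm across it and within 60 mm of its middle along it), upright within 0.3 rad, the band square across the bar within 0.4 rad, a cup on each side, carried by the rail (contact force between ear_defenders and drying_rail above 0.5 N and x of ear_defenders in the frame of drying_rail between -0.03 and 0.03 m and y of ear_defenders in the frame of drying_rail between -0.06 and 0.06 m and z of ear_defenders in the frame of drying_rail above 0.115 m and angle between ear_defenders's own z axis and vertical below 0.3 rad and angle between the y axis of ear_defenders and the y axis of drying_rail, either way round below 0.4 rad and linear speed of ear_defenders below 0.03 m/s and angular speed of ear_defenders below 0.2 rad/s); the robot touches nothing.
It fails at once if the ear defenders are dropped (moving faster than 0.55 m/s with no finger on them: a fall of about 15 mm or more) (linear speed of ear_defenders above 0.55 m/s and contact force between the fingers and ear_defenders below 0.05 N).
It fails at once if the rail is rammed with the ear defenders or the robot (more than 40 N) (contact force between any of ear_defenders, the arm, the fingers and drying_rail above 40 N).
It fails at once if a bottle or the vial is disturbed (moved more than 30 mm) (distance of any of amber_bottle, clear_vial, pink_bottle from where it was at the start of the episode above 0.03 m).
It also fails if it takes over 48 s, if anything falls off the work surface, if the arm or the gripper's body presses on something with over 40 N, if the wrist force passes 120 N, or if a joint passes its speed limit or range.

## Working session

There is one attempt and no reset: what is moved stays moved. The work goes in short steps, Python scripts to look and compute and a tool call to move; the robot and the scene stay as the last step left them, time stands still between calls to the robot, and variables do not carry over. Pictures are saved under pics/ and viewed, about 8 in all and at most 12, crops included, and the job is handed in when it is done.

Besides the shell and the picture viewer there is one more tool, called after "Emit:" in YAML: its name, and indented under it one key for each argument. jog_arm: Moves the arm, as the interface text tells. Its arguments: {"type":"object","properties":{"moves":{"type":"array"},"grip_force":{"type":"number"}},"required":["moves"]}

```bash
mkdir -p pics
cat > h.py <<'E'
import numpy as np, cv2
from cell import arm, imaging, job
def save(name,fn,crop=None,s=1):
    im=imaging.get_image(name); 
    cv2.imwrite('pics/raw_'+fn,im[:,:,::-1])
    if crop: im=im[crop[1]:crop[3],crop[0]:crop[2]]
    im=cv2.resize(im,None,fx=s,fy=s,interpolation=cv2.INTER_CUBIC)
    cv2.imwrite('pics/'+fn,im[:,:,::-1])
def P(name):
    c=imaging.camera_params(name); K=np.array([[c['fx'],0,c['cx']],[0,c['fy'],c['cy']],[0,0,1]])
    R=cv2.Rodrigues(np.array(c['rvec'],float))[0]; t=np.array(c['tvec'],float)
    return K,R,t
def proj(name,X):
    K,R,t=P(name); x=K@(R@np.asarray(X,float)+t); return x[:2]/x[2]
def ray(name,uv):
    K,R,t=P(name); d=R.T@np.linalg.inv(K)@np.array([uv[0],uv[1],1.]); return -R.T@t,d/np.linalg.norm(d)
def atz(name,uv,z):
    c,d=ray(name,uv); return c+d*(z-c[2])/d[2]
def tri(n1,a,n2,b):
    c1,d1=ray(n1,a);c2,d2=ray(n2,b)
    s=np.linalg.lstsq(np.c_[d1,-d2],c2-c1,rcond=None)[0]
    p,q=c1+s[0]*d1,c2+s[1]*d2; return (p+q)/2,np.linalg.norm(p-q)
E
python3 - <<'E'
from h import *
save('top','top.png',s=1.5); save('side','side.png',s=1.5)
s=arm.observe(); print(s)
for n in('top','side'): print(n,ray(n,(256,192)),P(n)[0][0,0])
E
```

```text
{'clock': 0.1, 'joints': array([ 1.18940458,  0.43515206,  0.02495345,  1.57401194, -0.01161112,
        1.13396425, -0.07509508]), 'dq': array([ 8.71266139e-04, -8.59039503e-04, -5.42502978e-04, -2.99245260e-03,
        5.59791507e-04,  9.71518116e-05, -7.03832362e-04]), 'joint_efforts': array([ 2.87833529e-03, -6.69124889e+01,  9.87818688e-01, -3.15140748e+01,
       -6.05910807e-02,  3.74767603e-02, -3.79594724e-05]), 'position': array([ 0.17184485, -0.6004664 ,  0.24302169]), 'ee_rot': array([-3.10978593e+00, -4.36240224e-01,  4.71267201e-04]), 'force': array([ 0.25409884,  0.13994054, -0.08854216]), 'ft_torque': array([-0.01853323, -0.06809823,  0.04043376]), 'width': 0.9979046711786367}
top (array([ 0.47972533, -0.08110609,  1.081915  ]), array([ 0.04727074,  0.02111227, -0.99865898])) 403.8458868885587
side (array([ 0.42307939, -0.74176174,  0.82687162]), array([ 0.12588015,  0.66632955, -0.73495518])) 400.56157015628236
```

View pics/top.png

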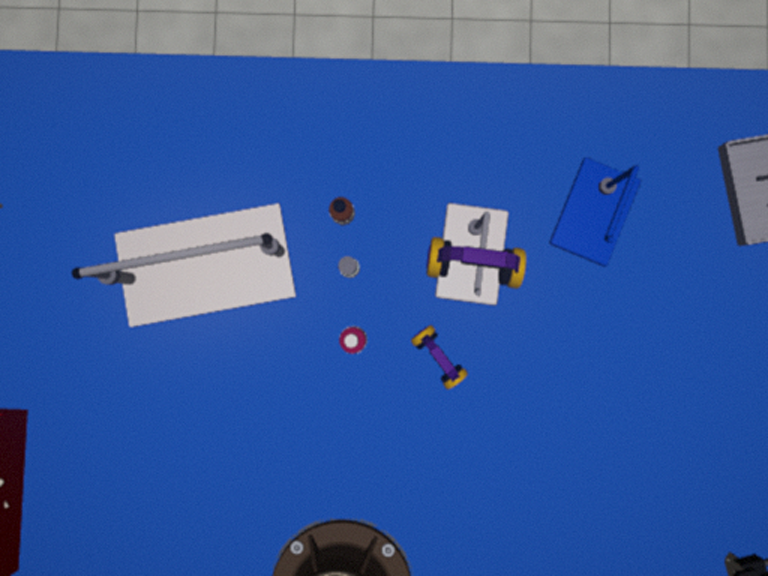

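View pics/side.png

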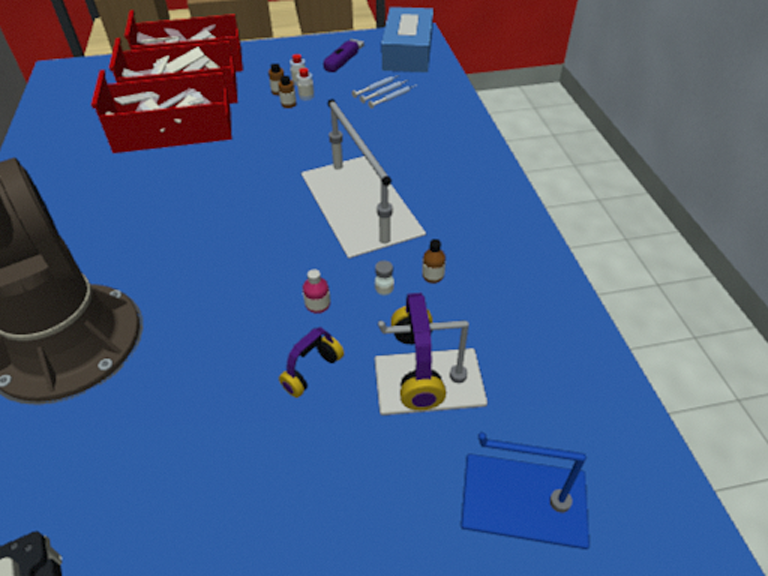

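Ear-defender candidates in the top view (768 px wide) are one at (478,257) on the white hook and one at (440,358) lying on the table. The first is clearly larger and hangs on the white stand, so it's the one meant. The rail is at left with its bar from (78,273) to (267,239). The blue stand at (600,210) is a decoy. Next come the enlarged crops.

Run:
```python
import cv2,numpy as np
t=cv2.imread('pics/raw_top.png');s=cv2.imread('pics/raw_side.png')
f=lambda im,x0,y0,w,h,k:cv2.resize(im[y0:y0+h,x0:x0+w],None,fx=k,fy=k,interpolation=cv2.INTER_CUBIC)
a=f(t,265,125,100,75,4);b=f(s,240,185,100,75,4)   # 400x300
c=f(t,40,125,160,100,2.5);d=f(s,195,60,100,120,2.5)
cv2.imwrite('pics/crop1.png',np.vstack([np.hstack([a,b]),np.hstack([c,np.zeros((250,400,3),np.uint8)])]))
im=cv2.imread('pics/crop1.png'); im[300:600,400:650]=0; 
cv2.imwrite('pics/crop1.png',np.vstack([np.hstack([a,b]),np.hstack([c,cv2.copyMakeBorder(d[:250],0,0,0,150,cv2.BORDER_CONSTANT)])]))
```

```text
(no output)
```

View pics/crop1.png

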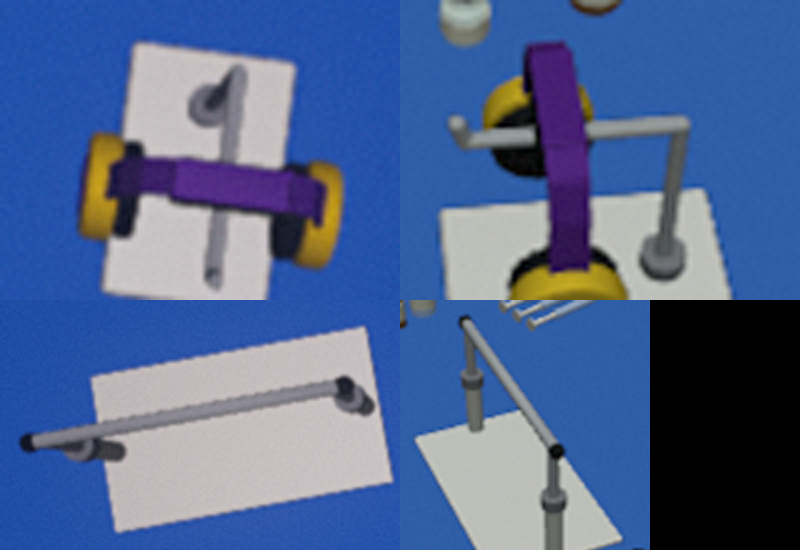

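The crop confirms it: a large purple band with yellow cups sits on the white hook's arm, with the crown's top face about u 173–289 and v 162–212 in the upper-left panel. The bar ends are at (27,442) and (344,385) in the lower-left panel, and at (465,322) and (556,451) in the lower-right.

Run:
```python
from h import *
A=lambda u,v:(265+u/4-.4,125+v/4-.4); C=lambda u,v:(40+u/2.5-.3,125+(v-300)/2.5-.3); D=lambda u,v:(195+(u-400)/2.5-.3,60+(v-300)/2.5-.3)
print('crown corners',[atz('top',A(*p),.178).round(4) for p in [(175,162),(290,175),(288,212),(172,198)]])
print('hook tip/bend',atz('top',A(212,275),.165),atz('top',A(237,70),.147))
print('hookbase',[atz('top',A(*p),.012).round(4) for p in [(135,42),(297,63),(103,290)]])
rb=[atz('top',C(*p),.006) for p in [(91,377),(364,327),(392,482),(117,532)]]
print('rail',np.round(rb,4),np.mean(rb,0), np.arctan2(*(rb[0]-rb[1])[[1,0]]),np.arctan2(*(rb[3]-rb[2])[[1,0]]))
for a,b in [((27,442),(465,322)),((344,385),(556,451))]: print('bar end',tri('top',C(*a),'side',D(*b)))
for n in('top','side'):
  c,d=ray(n,(256,192)); print(n,c)
```

```text
crown corners [array([ 0.5862, -0.1779,  0.178 ]), array([ 0.5806, -0.2426,  0.178 ]), array([ 0.5598, -0.2418,  0.178 ]), array([ 0.5659, -0.1767,  0.178 ])]
hook tip/bend [ 0.52387903 -0.20169182  0.165     ] [ 0.6446798  -0.21613088  0.147     ]
hookbase [array([ 0.6855, -0.1672,  0.012 ]), array([ 0.6743, -0.2755,  0.012 ]), array([ 0.5193, -0.1499,  0.012 ])]
rail [[0.6155 0.4271 0.006 ]
 [0.6774 0.1359 0.006 ]
 [0.5116 0.0999 0.006 ]
 [0.4504 0.391  0.006 ]] [0.56373477 0.26347358 0.006     ] 1.7803538921191793 1.7782463576202927
bar end (array([0.5335261 , 0.41037262, 0.15970795]), np.float64(0.0021692950893244336))
bar end (array([0.59343485, 0.12103024, 0.16155184]), np.float64(0.002668568219257446))
top [ 0.47972533 -0.08110609  1.081915  ]
side [ 0.42307939 -0.74176174  0.82687162]
```

```bash
cat >> h.py <<'E'
from scipy.spatial.transform import Rotation as Ro
def delta(p,ya):
    "shift (cm) and turn in tool axes to TCP p, tool down, tool y at world angle ya"
    s=arm.observe(); R=Ro.from_rotvec(s['ee_rot'])
    y=np.array([np.cos(ya),np.sin(ya),0]); z=np.array([0,0,-1.]); x=np.cross(y,z)
    T=Ro.from_matrix(np.c_[x,y,z])
    print('at',s['clock'],s['position'].round(4),'shift cm',(100*R.inv().apply(np.array(p)-s['position'])).round(2),'turn',(R.inv()*T).as_rotvec().round(3))
E
python3 - <<'E'
from h import *
delta([.577,-.2095,.30],-.105)
E
```

```text
at 0.1 [ 0.1718 -0.6005  0.243 ] shift cm [ 49.71 -26.45  -5.67] turn [-1.000e-03 -1.000e-03 -1.187e+00]
```

Emit:
jog_arm:
  moves:
    - {"fingers": -0.1, "xyz": [4, -2, -5.7], "angular": [0, 0, -0.1]}
    - {"fingers": -0.1, "xyz": [9, -5, -5.7], "angular": [0, 0, -0.22]}
    - {"fingers": -0.1, "xyz": [14, -7.5, -5.7], "angular": [0, 0, -0.34]}
    - {"fingers": -0.1, "xyz": [19, -10, -5.7], "angular": [0, 0, -0.46]}
    - {"fingers": -0.1, "xyz": [24, -13, -5.7], "angular": [0, 0, -0.58]}
    - {"fingers": -0.1, "xyz": [29, -15.5, -5.7], "angular": [0, 0, -0.7]}
    - {"fingers": -0.1, "xyz": [34, -18, -5.7], "angular": [0, 0, -0.82]}
    - {"fingers": -0.1, "xyz": [39, -21, -5.7], "angular": [0, 0, -0.94]}
    - {"fingers": -0.1, "xyz": [44, -23.5, -5.7], "angular": [0, 0, -1.06]}
    - {"fingers": -0.1, "xyz": [48, -25.5, -5.7], "angular": [0, 0, -1.15]}
    - {"fingers": -0.1, "xyz": [49.7, -26.4, -5.7], "angular": [0, 0, -1.187]}
    - {"fingers": -0.1, "xyz": [49.7, -26.4, -5.7], "angular": [0, 0, -1.187]}

```text
clock: 1.6
position: [0.5774, -0.2096, 0.3002]
ee_rot: [-2.333, -2.102, 0.0]
force: [-0.2, 0.1, 0.1]
width: 0.55
```

Run:
```python
from h import *
s=arm.observe();print(s['position'],s['ee_rot'],s['width'],s['force'])
save('wrist','w1.png',s=1.5)
c=imaging.camera_params('wrist');H=np.array(c['hand_eye']);R=Ro.from_rotvec(s['ee_rot']).as_matrix()
def pw(X):
    q=np.linalg.inv(H)@np.r_[R.T@(np.array(X)-s['position']),1]; return 1.5*np.array([c['fx']*q[0]/q[2]+c['cx'],c['fy']*q[1]/q[2]+c['cy']])
a=np.array([np.cos(-.105),np.sin(-.105)]);e=np.array([-a[1],a[0]])
for x0 in(.577,):
  for i in(-32,32):
    for j in(-13,13):
      p=np.array([x0,-.2095])+e*i/1e3+a*j/1e3; print(i,j,pw([*p,.178]).round())
np.save('s1.npy',s['position'])
```

```text
[ 0.5773679  -0.20959497  0.30015911] [-2.33303535e+00 -2.10245433e+00  4.96617210e-04] 0.550144049147445 [-0.19362868  0.09296372  0.09234037]
-32 -13 [355. 337.]
-32 13 [398. 337.]
32 -13 [354. 234.]
32 13 [399. 235.]
```

View pics/w1.png

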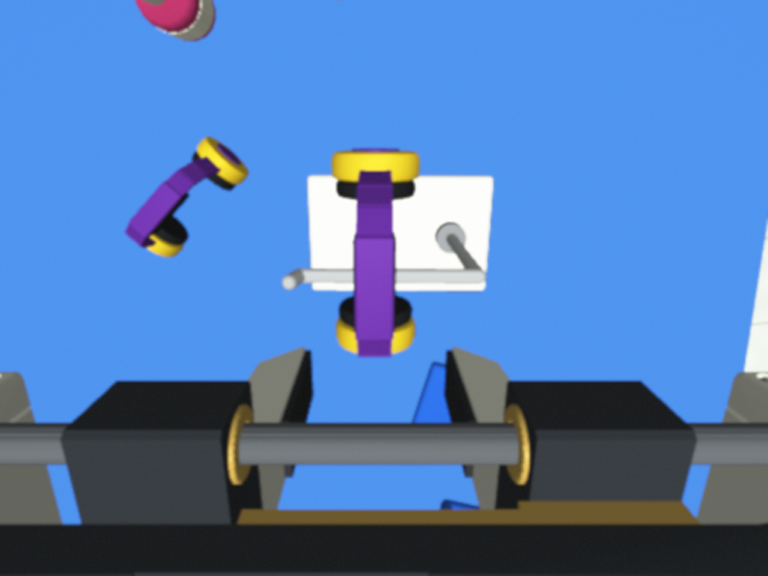

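The wrist view shows the crown at u 355–395, with its top edge near v 236. That matches the prediction (354–399, 235) and sits square between the jaws. Next I descend and grip.

Emit:
jog_arm:
  moves:
    - {"fingers": -0.1, "xyz": [0, 0, 3], "angular": [0, 0, 0]}
    - {"fingers": -0.1, "xyz": [0, 0, 6], "angular": [0, 0, 0]}
    - {"fingers": -0.1, "xyz": [0, 0, 9], "angular": [0, 0, 0]}
    - {"fingers": -0.1, "xyz": [0, 0, 11], "angular": [0, 0, 0]}
    - {"fingers": -0.1, "xyz": [0, 0, 12.2], "angular": [0, 0, 0]}
    - {"fingers": -0.1, "xyz": [0, 0, 12.7], "angular": [0, 0, 0]}
    - {"fingers": -0.1, "xyz": [0, 0, 12.7], "angular": [0, 0, 0]}
    - {"fingers": 0.2, "xyz": [0, 0, 12.7], "angular": [0, 0, 0]}
    - {"fingers": 0.4, "xyz": [0, 0, 12.7], "angular": [0, 0, 0]}
    - {"fingers": 1, "xyz": [0, 0, 12.7], "angular": [0, 0, 0]}
    - {"fingers": 1, "xyz": [0, 0, 12.7], "angular": [0, 0, 0]}
    - {"fingers": 1, "xyz": [0, 0, 12.7], "angular": [0, 0, 0]}
  grip_force: 25

```text
clock: 3.15
position: [0.5772, -0.2103, 0.174]
ee_rot: [2.335, 2.102, 0.0]
force: [-1.6, 0.1, 3.5]
width: 0.275
```

Emit:
jog_arm:
  moves:
    - {"fingers": 1, "xyz": [0, 0, 0], "angular": [0, 0, 0]}
    - {"fingers": 1, "xyz": [0, 0, 0], "angular": [0, 0, 0]}
    - {"fingers": 1, "xyz": [0, 0, -0.5], "angular": [0, 0, 0]}
    - {"fingers": 1, "xyz": [0, 0, -1], "angular": [0, 0, 0]}
    - {"fingers": 1, "xyz": [0, 0, -1], "angular": [0, 0, 0]}

```text
clock: 3.78
position: [0.5774, -0.2104, 0.1841]
ee_rot: [2.335, 2.101, 0.001]
force: [-0.9, -0.3, -2.0]
width: 0.284
```

Emit:
jog_arm:
  moves:
    - {"fingers": 1, "xyz": [0, 0, -1], "angular": [0, 0, 0]}
    - {"fingers": 1, "xyz": [0, 0, -3], "angular": [0, 0, 0]}
    - {"fingers": 1, "xyz": [0, 0, -5], "angular": [0, 0, 0]}
    - {"fingers": 1, "xyz": [0, 0, -7], "angular": [0, 0, 0]}
    - {"fingers": 1, "xyz": [0, 0, -9], "angular": [0, 0, 0]}
    - {"fingers": 1, "xyz": [0, 0, -11], "angular": [0, 0, 0]}
    - {"fingers": 1, "xyz": [0, 0, -13], "angular": [0, 0, 0]}
    - {"fingers": 1, "xyz": [0, 0, -14.5], "angular": [0, 0, 0]}
    - {"fingers": 1, "xyz": [0, 0, -15], "angular": [0, 0, 0]}
    - {"fingers": 1, "xyz": [0, 0, -15], "angular": [0, 0, 0]}

```text
clock: 5.03
position: [0.5771, -0.2103, 0.3336]
ee_rot: [2.335, 2.102, -0.0]
force: [-0.9, 0.2, -2.2]
width: 0.281
```

Run:
```python
from h import *
s=arm.observe();print(s['position'],s['width'],s['force'],s['ft_torque'],s['joints'].round(2))
delta([.5636,.2650,.345],1.777); delta([.5636,.2650,.345],1.777-3.1416)
save('side','side2.png',(200,70,400,220),3.5)
```

```text
[ 0.57711205 -0.21034229  0.33363229] 0.28086551021185263 [-0.8715148   0.17566906 -2.19244732] [ 0.00912842 -0.12407472 -0.02186309] [ 0.54  0.4  -0.4   1.43  0.16  1.34  0.02]
at 5.025 [ 0.5771 -0.2103  0.3336] shift cm [47.13 -6.33 -1.14] turn [-0.     0.    -1.882]
at 5.025 [ 0.5771 -0.2103  0.3336] shift cm [47.13 -6.33 -1.14] turn [0.    0.    1.259]
```

View pics/side2.png

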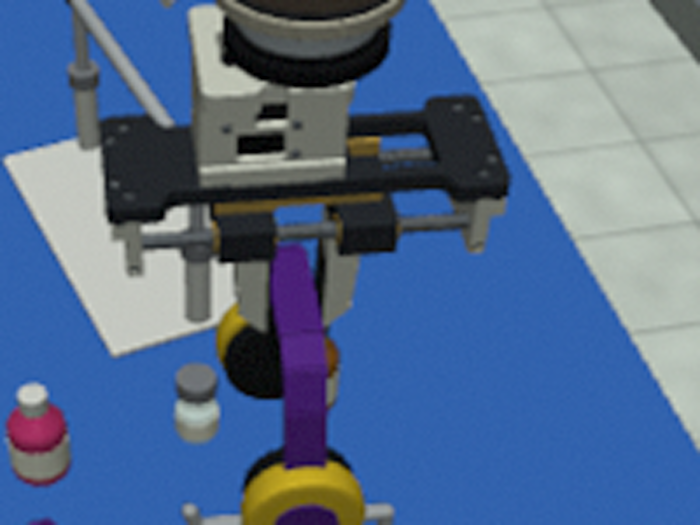

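Side view: the ear defenders are held upright and clear of the hook, and the bottles are untouched. I'm carrying them to the rail.

Emit:
jog_arm:
  moves:
    - {"fingers": 1, "xyz": [2, 0, -0.6], "angular": [0, 0, 0.06]}
    - {"fingers": 1, "xyz": [6, -0.8, -1.1], "angular": [0, 0, 0.16]}
    - {"fingers": 1, "xyz": [10.5, -1.4, -1.1], "angular": [0, 0, 0.28]}
    - {"fingers": 1, "xyz": [15, -2, -1.1], "angular": [0, 0, 0.4]}
    - {"fingers": 1, "xyz": [19.5, -2.6, -1.1], "angular": [0, 0, 0.52]}
    - {"fingers": 1, "xyz": [24, -3.2, -1.1], "angular": [0, 0, 0.64]}
    - {"fingers": 1, "xyz": [28.5, -3.8, -1.1], "angular": [0, 0, 0.76]}
    - {"fingers": 1, "xyz": [33, -4.4, -1.1], "angular": [0, 0, 0.88]}
    - {"fingers": 1, "xyz": [37.5, -5, -1.1], "angular": [0, 0, 1.0]}
    - {"fingers": 1, "xyz": [42, -5.6, -1.1], "angular": [0, 0, 1.12]}
    - {"fingers": 1, "xyz": [45.5, -6.1, -1.1], "angular": [0, 0, 1.22]}
    - {"fingers": 1, "xyz": [47.1, -6.3, -1.1], "angular": [0, 0, 1.259]}

```text
clock: 6.58
position: [0.5627, 0.2674, 0.3435]
ee_rot: [-3.124, -0.326, 0.003]
force: [0.2, 0.5, -2.0]
width: 0.28
```

Run:
```python
from h import *
s=arm.observe();print(s['joints'].round(2),s['dq'].round(2),s['force'],s['ft_torque'],s['width'])
delta([.5636,.2650,.345],1.777-3.1416)
T=imaging.get_image('top');S=imaging.get_image('side')
f=lambda im,x0,y0,w,h,k:cv2.resize(im[y0:y0+h,x0:x0+w],None,fx=k,fy=k,interpolation=cv2.INTER_CUBIC)
cv2.imwrite('pics/over.png',np.hstack([f(T,40,100,170,150,2.3),f(S,170,20,150,150,2.3)])[:,:,::-1])
```

```text
[-0.3   0.4  -0.34  1.4   0.13  1.37 -2.  ] [-0.21  0.08  0.06 -0.13  0.02  0.05 -0.46] [ 0.19785052  0.53790943 -1.99899324] [ 0.02422128 -0.03047507 -0.02300611] 0.2796811091091851
at 6.575 [0.5627 0.2674 0.3435] shift cm [ 0.03  0.25 -0.15] turn [-0.001  0.002  0.002]
```

View pics/over.png

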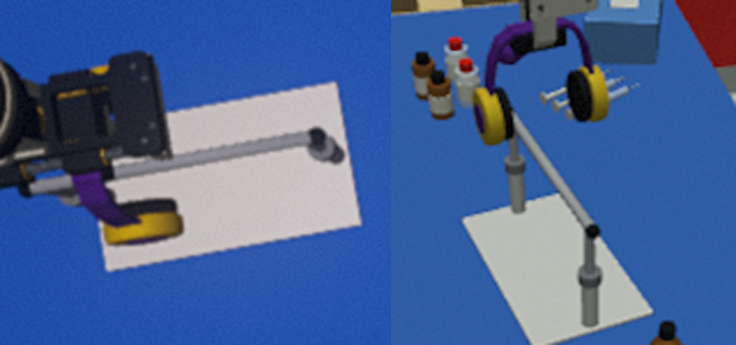

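The crop shows the band square across the bar, with the cups either side and above it. The left panel looks offset toward the far end, which is parallax from the height; the measured TCP is over the bar's middle. The contact TCP height should be about 0.19, so I descend toward it and slow down near it.

Emit:
jog_arm:
  moves:
    - {"fingers": 1, "xyz": [0, 0.1, 1], "angular": [0, 0, 0]}
    - {"fingers": 1, "xyz": [0, 0.1, 3], "angular": [0, 0, 0]}
    - {"fingers": 1, "xyz": [0, 0.1, 5], "angular": [0, 0, 0]}
    - {"fingers": 1, "xyz": [0, 0.1, 7], "angular": [0, 0, 0]}
    - {"fingers": 1, "xyz": [0, 0.1, 9], "angular": [0, 0, 0]}
    - {"fingers": 1, "xyz": [0, 0.1, 11], "angular": [0, 0, 0]}
    - {"fingers": 1, "xyz": [0, 0.1, 12.5], "angular": [0, 0, 0]}
    - {"fingers": 1, "xyz": [0, 0.1, 13], "angular": [0, 0, 0]}
    - {"fingers": 1, "xyz": [0, 0.1, 13], "angular": [0, 0, 0]}

```text
clock: 7.8
position: [0.5642, 0.2634, 0.2147]
ee_rot: [3.125, 0.324, -0.0]
force: [0.3, -0.2, -2.0]
width: 0.281
```

Run:
```python
from h import *
s=arm.observe();print(s['position'],s['force'],s['ft_torque'],s['width'])
S=imaging.get_image('side');T=imaging.get_image('top')
f=lambda im,x0,y0,w,h,k:cv2.resize(im[y0:y0+h,x0:x0+w],None,fx=k,fy=k,interpolation=cv2.INTER_CUBIC)
cv2.imwrite('pics/over2.png',np.hstack([f(T,40,100,130,130,3),f(S,190,40,100,130,3)])[:,:,::-1])
```

```text
[0.56423314 0.26335038 0.21470138] [ 0.32256191 -0.19968726 -2.0346674 ] [0.00055436 0.02648623 0.02824657] 0.2805294050404375
```

View pics/over2.png

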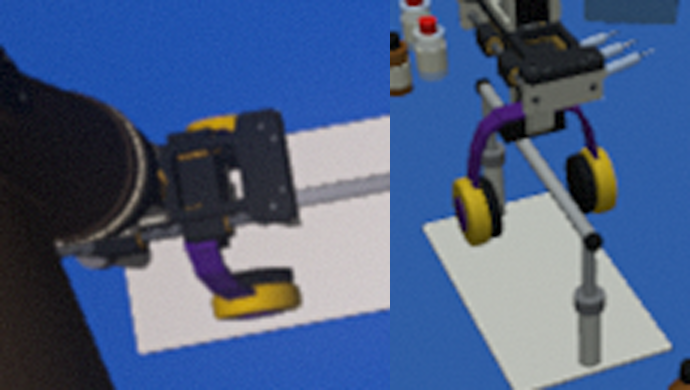

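The view shows one cup on each side of the bar and the crown just above it. Now a fine descent.

Emit:
jog_arm:
  moves:
    - {"fingers": 1, "xyz": [0, 0, 0.3], "angular": [0, 0, 0]}
    - {"fingers": 1, "xyz": [0, 0, 0.6], "angular": [0, 0, 0]}
    - {"fingers": 1, "xyz": [0, 0, 0.9], "angular": [0, 0, 0]}
    - {"fingers": 1, "xyz": [0, 0, 1.2], "angular": [0, 0, 0]}
    - {"fingers": 1, "xyz": [0, 0, 1.5], "angular": [0, 0, 0]}
    - {"fingers": 1, "xyz": [0, 0, 1.5], "angular": [0, 0, 0]}

```text
clock: 8.65
position: [0.564, 0.2636, 0.1994]
ee_rot: [3.125, 0.324, -0.001]
force: [-0.4, -0.7, -1.1]
width: 0.282
```

Emit:
jog_arm:
  moves:
    - {"fingers": 1, "xyz": [0, 0, 0.15], "angular": [0, 0, 0]}
    - {"fingers": 1, "xyz": [0, 0, 0.3], "angular": [0, 0, 0]}
    - {"fingers": 1, "xyz": [0, 0, 0.3], "angular": [0, 0, 0]}

```text
clock: 9.02
position: [0.5641, 0.2637, 0.1966]
ee_rot: [3.125, 0.324, -0.0]
force: [0.3, -0.2, -2.3]
width: 0.282
```

Emit:
jog_arm:
  moves:
    - {"fingers": 1, "xyz": [0, 0, 0.15], "angular": [0, 0, 0]}
    - {"fingers": 1, "xyz": [0, 0, 0.3], "angular": [0, 0, 0]}
    - {"fingers": 1, "xyz": [0, 0, 0.3], "angular": [0, 0, 0]}

```text
clock: 9.4
position: [0.5641, 0.2636, 0.1936]
ee_rot: [3.125, 0.324, -0.0]
force: [-0.5, 0.0, -1.9]
width: 0.278
```

Emit:
jog_arm:
  moves:
    - {"fingers": 1, "xyz": [0, 0, 0.1], "angular": [0, 0, 0]}
    - {"fingers": 1, "xyz": [0, 0, 0.2], "angular": [0, 0, 0]}
    - {"fingers": 1, "xyz": [0, 0, 0.2], "angular": [0, 0, 0]}

```text
clock: 9.78
position: [0.5641, 0.2637, 0.1917]
ee_rot: [3.125, 0.324, 0.0]
force: [-0.3, 0.3, -0.9]
width: 0.282
```

Emit:
jog_arm:
  moves:
    - {"fingers": 1, "xyz": [0, 0, 0.1], "angular": [0, 0, 0]}
    - {"fingers": 1, "xyz": [0, 0, 0.2], "angular": [0, 0, 0]}
    - {"fingers": 1, "xyz": [0, 0, 0.2], "angular": [0, 0, 0]}

```text
clock: 10.15
position: [0.5642, 0.2638, 0.1915]
ee_rot: [-3.125, -0.324, -0.002]
force: [-5.5, -2.9, 12.7]
width: 0.281
```

Contact at TCP 0.1915, as predicted. I'm relaxing the press a little before release.

Emit:
jog_arm:
  moves:
    - {"fingers": 1, "xyz": [0, 0, -0.1], "angular": [0, 0, 0]}
    - {"fingers": 1, "xyz": [0, 0, -0.1], "angular": [0, 0, 0]}

```text
clock: 10.4
position: [0.5642, 0.2637, 0.1915]
ee_rot: [-3.125, -0.324, -0.001]
force: [-2.5, -2.0, 8.4]
width: 0.281
```

Emit:
jog_arm:
  moves:
    - {"fingers": 0.4, "xyz": [0, 0, -0.05], "angular": [0, 0, 0]}
    - {"fingers": 0.3, "xyz": [0, 0, -0.05], "angular": [0, 0, 0]}
    - {"fingers": 0.1, "xyz": [0, 0, -0.05], "angular": [0, 0, 0]}
    - {"fingers": -0.2, "xyz": [0, 0, -0.05], "angular": [0, 0, 0]}
    - {"fingers": -0.2, "xyz": [0, 0, -0.05], "angular": [0, 0, 0]}
    - {"fingers": -0.2, "xyz": [0, 0, -0.05], "angular": [0, 0, 0]}
  grip_force: 5

```text
clock: 11.15
position: [0.5641, 0.2637, 0.1912]
ee_rot: [3.125, 0.324, -0.0]
force: [0.3, -0.9, 0.4]
width: 0.6
```

Run:
```python
from h import *
s=arm.observe();print(s['position'],s['force'],s['width'])
save('side','rel.png',(190,30,320,160),4)
```

```text
[0.56410837 0.26369562 0.19117399] [ 0.3062145  -0.86368279  0.37719097] 0.6001056272448876
```

View pics/rel.png

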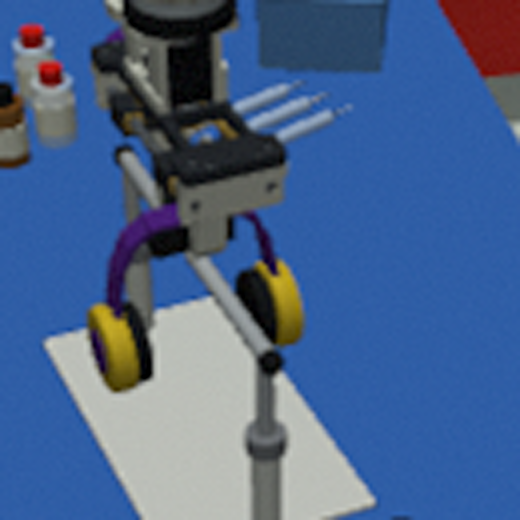

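The fingers are open and the ear defenders hang upright on the bar, with no force on the tool. I'm retreating straight up, gently.

Emit:
jog_arm:
  moves:
    - {"fingers": -0.2, "xyz": [0, 0, -0.5], "angular": [0, 0, 0]}
    - {"fingers": -0.2, "xyz": [0, 0, -1.5], "angular": [0, 0, 0]}
    - {"fingers": -0.2, "xyz": [0, 0, -3], "angular": [0, 0, 0]}
    - {"fingers": -0.2, "xyz": [0, 0, -5], "angular": [0, 0, 0]}
    - {"fingers": -0.2, "xyz": [0, 0, -8], "angular": [0, 0, 0]}
    - {"fingers": -0.2, "xyz": [0, 0, -11], "angular": [0, 0, 0]}
    - {"fingers": -0.2, "xyz": [0, 0, -14], "angular": [0, 0, 0]}
    - {"fingers": -0.2, "xyz": [0, 0, -16], "angular": [0, 0, 0]}
    - {"fingers": -0.2, "xyz": [0, 0, -16], "angular": [0, 0, 0]}
    - {"fingers": -0.2, "xyz": [0, 0, -16], "angular": [0, 0, 0]}

```text
clock: 12.45
position: [0.5638, 0.2635, 0.3507]
ee_rot: [3.124, 0.324, -0.001]
force: [-0.7, -0.1, -0.1]
width: 0.599
```

Run:
```python
from h import *
s=arm.observe();print(s['clock'],s['position'],s['force'])
S=imaging.get_image('side');T=imaging.get_image('wrist');S2=imaging.get_image('side')
print('motion',np.abs(S.astype(int)-S2).max())
f=lambda im,x0,y0,w,h,k:cv2.resize(im[y0:y0+h,x0:x0+w],None,fx=k,fy=k,interpolation=cv2.INTER_CUBIC)
cv2.imwrite('pics/fin.png',np.hstack([f(T,0,0,512,384,.9)[:345],f(S,190,30,140,150,2.3)])[:,:,::-1])
```

```text
12.45 [0.56384042 0.26351302 0.35072214] [-0.67484313 -0.10684698 -0.10457806]
motion 42
```

View pics/fin.png

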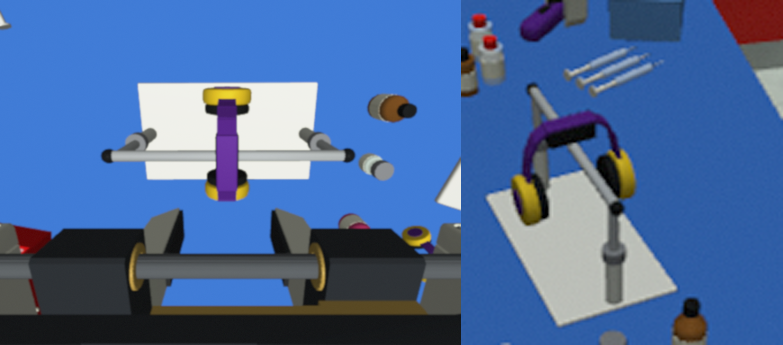

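They hang squarely at the bar's middle, with one cup on each side, and the bottles are still standing. The 42-level image difference could be noise, so I'm checking for swing before handing in.

Run:
```python
from h import *
I=[imaging.get_image('side').astype(int)[60:140,205:275] for _ in range(12)]
J=imaging.get_image('side').astype(int)
print([round(float(np.abs(I[0]-i).mean()),2) for i in I[1:]])
y=[np.argwhere((i[:,:,0]>150)&(i[:,:,2]<90)).mean(0).round(2) for i in I]; print(y[0],y[3],y[6],y[9],y[11])
print(arm.observe()['clock']); job.sign_off()
```

```text
[1.32, 1.35, 1.34, 1.35, 1.35, 1.32, 1.32, 1.34, 1.34, 1.35, 1.32]
[47.51 31.65] [47.46 31.85] [47.46 31.85] [47.56 31.7 ] [47.51 31.65]
13.25
the job is handed in; nothing more can be done
```

I moved the larger ear defenders from the white hook to the drying rail and let go. I handed the job in at 13.25 s of the 48 s allowed; it reports no verdict.

- **Grip and lift:** I gripped them by the crown and raised them about 16 cm straight up, clear of the hook.
- **Lowering:** I brought them down in 1–3 mm steps until the band touched the bar. The bar top came out at about 0.167 m. The highest force I read at the tool was about 13 N, against the 40 N limit.
- **Release:** I eased off, opened the fingers, then raised the arm clear.
- **Last checks:** The last pictures show the band square across the middle of the bar, one cup on each side. The bottles and vial are still standing.
- **At rest:** One quick check showed a 42-level difference between two side pictures. Twelve more pictures over about 0.6 s showed only constant image noise, and the cups stayed within about 0.2 pixel.

One thing was not exact: my first estimate of the crown from the top camera was about 4–7 mm off the position worked out from the hook arm. I aimed between the two, and the wrist camera showed the crown centred between the fingers before I gripped it.

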